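# Dock the tray behind its catch and screw the delivery head round to face it

### The arm

A 6-joint arm with a two-finger parallel gripper is mounted at the origin on the work surface. World frame = base frame: x ahead of the robot, y to its left, z up, the work surface at z = 0. Lengths are in m, angles in rad, forces in N, time in s.
With the tool pointing down it reaches from about 0.375 to 0.975 m from the base axis. Payload 3.8 kg.
Tool frame: the origin (TCP) lies midway between the tips of the shut fingers; the grasp point (between the pads) lies 19 mm behind it; z points along the fingers, y is the line along which they close (so a half turn about z gives the same grasp; the last joint's range is limited). The gripper opens to 85 mm and grips with 20 to 120 N. Pads are 22 mm wide; open, the fingers measure 114 mm over their backs; the gripper's body (76 mm by 85 mm) begins 54 mm behind the grasp point. The pads swing forward as they close: fully open they stand 13 mm farther back than shut.
Start: joints at [-1.159, 0.264, 1.604, -0, 1.274, -0.037], TCP at [0.293, -0.608, 0.231] pointing down, gripper open.
Joint ranges: [-2.63, 2.63], [-0.94, 2.18], [0.31, 2.57], [-1.31, 4.45], [0, 2.66], [-2.55, 2.55]. Speed limits (rad/s): [2.57, 2.57, 3.14, 3.14, 3.14, 3.14].

### API

Orientations are given as a rotation vector (axis times angle).
In Python, from workcell import bot, read_camera, camera_info, ticket gives the robot as it stands.
- The arm moves only by the tool servo_tool, never from a script. Its argument "targets" is a list of rows, each an object of numbers: "hand": the closure, from -1 (fully open) to 1 (shut); "x", "y", "z": the shift along the tool's x, y, z as a fraction of full scale; "roll": the turn about the tool's z as a fraction of full scale. In form: [{"hand": .., "x": .., "y": .., "z": .., "roll": ..}, ...]. A call has 1 to 10 rows; each row is the pose to reach, as a shift and turn from the pose commanded when the call began, along the tool's axes at that moment, turning the shorter way round; what a row does not reach only later rows make up. Full scale, the value 1, is 50 cm for a shift and 180 degrees for a turn. A row lasts 1/12 s, in which the tool goes at most 41.7 mm and 7.16 degrees, less where a joint would pass 70% of its speed; a pose out of reach is approached as far as the arm can. A call with a number of a shift or a turn outside -1 to 1 is refused whole. A call with a gripper value outside its range is refused whole. The fingers move at their own pace and stop on an object; "grip_force" is the grip in N (left out, the last holds). Time passes only in rows, so rows that repeat a pose let the fingers close. It gives the time, the measured TCP pose, the force, the opening and the grip force at its end, in the units of the state.
- bot.read_state(): the state, without advancing time (a new reading comes with each control period).
- read_camera(name): name is "scene" or "side" or "wrist"; returns the picture (400x640x3 uint8, red, green, blue); there is no depth.
- camera_info(name): a dict with "fx", "fy", "cx", "cy" (pixels), "eye" and "orientation" of the camera in the world; the wrist camera has in their place "T_tool_cam" (4x4, takes a point from camera to tool coordinates, whose origin is the TCP and whose axes are the flange's). Camera axes: x right, y down, z forward; pixel columns grow to the right and rows downward; lengths in m; the calibration is good to about 2 mm. A picture is of the moment at which its call begins: read the wrist's pose just before it. camera_info takes no time and is no camera call.
- ticket.finish_job(): hands the job in; it is judged then, once.
The state is a dict: "time": time; "q": joint angles; "joint_vel": joint speeds; "joint_torque": joint torques, N m; "tool_pos": TCP position; "tcp_rot": TCP orientation; "wrist_force": force on the tool from outside, world axes, zero at the start; "torque": the same for the moment, N m; "width": opening from 0.0 (shut) to 1.0 (fully open); "grip_force": force on a finger pad.
Only numpy, scipy, OpenCV 4.12 (cv2) and the standard library are available. Lean on these libraries where they do the work, as an engineer would, in place of code of your own. Each camera call takes 0.05 s, during which the arm holds its last target. There are 200 camera calls.

### The job

Slide the grey tray along the bench, tab end last, into the bay of the filling station so that its front edge lifts the hinged catch, and push it fully home so that the catch drops behind it. Then screw the delivery head clockwise (seen from above) until its mouth faces straight back along the bay over the tray, without turning it past; there is no stop to feel. Leave the valves, cap, tin and screwdriver lying about the bench where they are.

Things in the scene. Friction and masses are not known exactly. Their poses are not given: they have to be found in the camera images.
- station: Filling station fixed to the bench. Origin on the bench at the middle of the inner face of the bay's stop plate (22 mm high); x = the way the tray slides in, y across, z up. Bay without floor: two dark rails 20 mm high, inner faces at y = +-48 mm, from x = 0 back to -120, then flaring to about 118 mm wide at x = -150. Pedestal with the delivery head at x = +50, y = 0 mm (flange 72 mm wide).
- tray_home (a point): Where the tray's origin lies when the tray is fully home, front wall against the stop: station x = -50, y = 0 mm, on the bench. The tray's x axis then lies along the station's x.
- tray: Open grey tray, 100 mm long (x), 90 mm wide (y), walls 30 mm high, 5 mm thick, 0.2 to 0.45 kg. Origin: centre of its underside; +x is the front that goes in first. At the rear an upright grip tab: 10 mm thick along x, centred at x = -45 mm, 44 mm wide along y, top 64 mm above the bench; pinch it from above, one finger inside the tray, one behind.
- catch (a joint): Angle (rad) of the gravity catch: 0 = down, at rest; grows as it is lifted, to 0.7. A dark steel arm, 11 mm wide, 70 g, pivoted low on the outside of the -y rail at station x = -30 mm, its top 42 mm up, reaching back to x = -138 mm over the tray's -y side wall. The tray's front edge lifts it by about 0.2 rad, it rides on the side wall and falls by its own weight behind the tray.
- catch_nose (a point): Lowest point of the catch's nose, 14 mm above the bench when down. The nose slopes up towards the bay mouth (a ramp from station x = -108 to -138 mm); its inner face, at x = -106 mm, ends 6 mm behind a tray that is home.
- head (a joint): Angle (rad) of the delivery head on its upright thread: 0 = mouth faces straight back along the bay (station -x); starts negative, grows as it is screwed clockwise seen from above. At q the mouth points pi - q counter-clockwise from the station's x axis. The head sinks 1 mm per rad clockwise. Steady drag about 0.1 N m; stays where left; no stop until 1.0.
- head_grip (a point): Middle of the top edge of the grip fin on the head, on the screw axis, about 150 mm above the bench; its -x axis points to the mouth. The head is an aluminium cap 64 mm across, its top 32 mm below this point, with a chute 40 mm wide out to one side. The fin is 50 mm long, in line with the chute, 10 mm thick, 32 mm high, free on both sides.
- head_mouth (a point): Centre of the open end of the chute (the mouth), 85 mm from the screw axis; chute between 82 and 117 mm above the bench.
- valve_a: Bystander: small steel and black valve, 50 mm long, 37 mm high, beside the station; origin under its middle.
- valve_b: Bystander: a second valve like it, on the other side of the station.
- cap: Bystander: blue plastic cap, 30 mm across, 20 mm high; origin at the centre of its underside.
- tin: Bystander: flat round tin, 90 mm across, 24 mm high; origin at the centre of its underside.
- screwdriver: Bystander: screwdriver lying on the bench; origin under its middle.
Things that resemble listed ones, but are neither listed nor needed, are in the scene too. Leave any blue or turquoise look-alike of the tray alone.

How it is judged:
On the way, in this order (a step that is already met when the one before it is completed fails the run):
1. the tray, flat on the bench and in the bay, holds the catch up with its own edge (value of joint catch above 0.12 rad and x of tray in the frame of station between -0.175 and -0.055 m and y of tray in the frame of station between -0.012 and 0.012 m and height (world z) of tray below 0.008 m), for 0.1 s.
2. the tray is fully home and the catch has dropped behind it (x of tray in the frame of station between -0.056 and -0.044 m and y of tray in the frame of station between -0.007 and 0.007 m and height (world z) of tray below 0.006 m and angle between tray's own z axis and vertical below 0.08 rad and value of joint catch below 0.06 rad), for 0.2 s.
3. the head's mouth faces straight along the bay over the tray (value of joint head between -0.12 and 0.12 rad), for 0.2 s.
At the end, for the whole second after the job is handed in: The tray lies flat and still in the bay, within 6 mm of fully home and 7 mm of the bay's middle, the catch is down behind it (within 0.06 rad of its rest), and the head's mouth faces along the bay within 0.12 rad (7 degrees), at rest (all of step 2 and all of step 3 and linear speed of tray below 0.01 m/s and velocity of joint head between -0.05 and 0.05 rad/s); the robot touches nothing.
It fails at once if the head is turned more than 0.25 rad past the set direction (value of joint head above 0.25 rad).
It fails at once if a valve, the cap, the tin or the screwdriver is moved more than 30 mm (distance of any of valve_a, valve_b, cap, tin, screwdriver from where it was at the start of the episode above 0.03 m).
It also fails if it takes over 72 s, if anything falls off the work surface, if the arm or the gripper's body presses on something with over 40 N, if the wrist force passes 120 N, or if a joint passes its speed limit or range.

## Working session

There is one attempt and no reset: what is moved stays moved. The work goes in short steps, Python scripts to look and compute and a tool call to move; the robot and the scene stay as the last step left them, time stands still between calls to the robot, and variables do not carry over. Pictures are saved under pics/ and viewed, at most 10 in all, crops included, and the job is handed in when it is done.

Besides the shell and the picture viewer there is one more tool, called after ">>>" by a JSON object that holds its "op" and its "data". servo_tool: Moves the arm, as the interface text tells. Its arguments: {"type":"object","properties":{"targets":{"type":"array"},"grip_force":{"type":"number"}},"required":["targets"]}

```bash
mkdir -p pics; ls
cat > h.py <<'E'
import numpy as np,cv2
from scipy.spatial.transform import Rotation as R
from workcell import bot,read_camera,camera_info,ticket
def save(img,n): cv2.imwrite('pics/'+n,img[:,:,::-1])
def cam(name,st=None):
    c=camera_info(name)
    if name=='wrist':
        T=np.array(c['T_tool_cam']);Rt=R.from_rotvec(st['tcp_rot']).as_matrix()
        return c,Rt@T[:3,3]+np.array(st['tool_pos']),Rt@T[:3,:3]
    o=np.array(c['orientation'],float)
    Rm=o if o.shape==(3,3) else R.from_rotvec(o).as_matrix()
    return c,np.array(c['eye']),Rm
def ray(C,u,v):
    c,e,Rm=C
    d=Rm@np.array([(u-c['cx'])/c['fx'],(v-c['cy'])/c['fy'],1.]);return e,d/np.linalg.norm(d)
def onz(C,u,v,z):
    e,d=ray(C,u,v);return e+d*(z-e[2])/d[2]
def tri(r1,r2):
    A=np.zeros((3,3));b=np.zeros(3)
    for e,d in (r1,r2):
        P=np.eye(3)-np.outer(d,d);A+=P;b+=P@e
    p=np.linalg.solve(A,b);return p,[np.linalg.norm((np.eye(3)-np.outer(d,d))@(p-e)) for e,d in (r1,r2)]
def proj(C,p):
    c,e,Rm=C;q=Rm.T@(np.array(p)-e);return np.array([c['fx']*q[0]/q[2]+c['cx'],c['fy']*q[1]/q[2]+c['cy']])
E
python3 - <<'E'
from h import *
a=read_camera('scene');b=read_camera('side')
np.save('scene.npy',a);np.save('side.npy',b)
save(a,'scene.png');save(b,'side.png')
for n in('scene','side','wrist'):print(camera_info(n))
print(bot.read_state())
E
```

```text
pics
{'fx': 482.5667849728352, 'fy': 482.5667849728352, 'cx': 320.06087483018024, 'cy': 196.6402376490428, 'eye': array([ 1.42835143, -0.36491771,  0.89062519]), 'orientation': array([-1.90340477, -1.32888232,  0.65347902])}
{'fx': 451.0240403247544, 'fy': 451.0240403247544, 'cx': 323.19068516709115, 'cy': 198.52441648984484, 'eye': array([0.16812257, 0.70274351, 1.10247012]), 'orientation': array([-0.58027842,  2.7714432 , -1.00718474])}
{'fx': 340.5516631689116, 'fy': 340.5516631689116, 'cx': 313.67906402882755, 'cy': 202.18891670605964, 'T_tool_cam': array([[-6.34553055e-04, -9.60565069e-01, -2.78054573e-01,
         7.14062432e-02],
       [ 9.99999606e-01, -7.82070340e-04,  4.19617790e-04,
         3.80526379e-04],
       [-6.20528426e-04, -2.78054197e-01,  9.60565187e-01,
        -1.42316020e-01],
       [ 0.00000000e+00,  0.00000000e+00,  0.00000000e+00,
         1.00000000e+00]])}
{'time': 0.1, 'q': array([-1.15888870e+00,  2.64711872e-01,  1.60522196e+00,  2.96449197e-06,
        1.27372216e+00, -3.69285374e-02]), 'joint_vel': array([ 0.00137912, -0.0024529 , -0.00490407,  0.00022959,  0.00130761,
        0.00035986]), 'joint_torque': array([ 1.55991103e-06, -5.16705501e+01, -3.68591166e+01, -1.42461918e-04,
        6.26839406e-03, -3.12272000e-06]), 'tool_pos': array([ 0.29261189, -0.60754726,  0.23007194]), 'tcp_rot': array([-3.06083674e+00, -6.98674538e-01,  5.99355732e-04]), 'wrist_force': array([ 0.25263063, -0.25832014,  0.23090674]), 'torque': array([-0.06925899,  0.01196721, -0.05053674]), 'grip_force': 0.0, 'width': 1.0008523426062819}
```

View pics/scene.png

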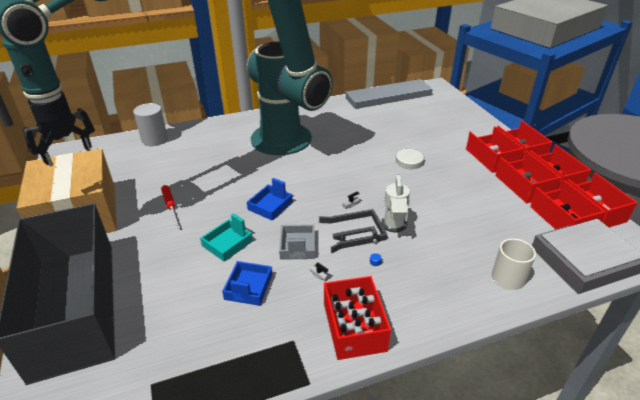

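View pics/side.png

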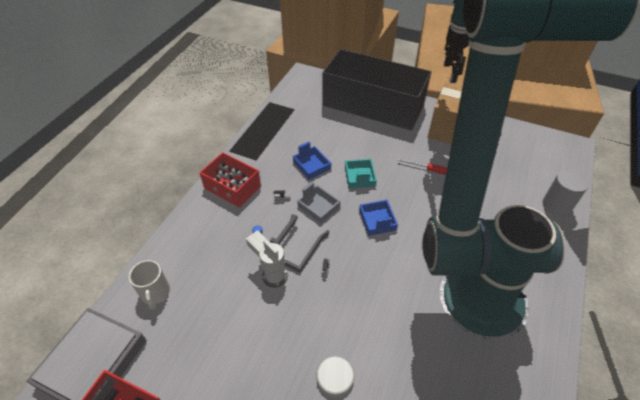

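Scene: the grey tray is at (297,241), with the station's rails at (320–385, 210–250) and the head at (397,205). Look-alikes are blue (270,200), turquoise (227,237) and blue (247,283). In the side view the grey tray is at (319,204) and the head at (272,260). The grey one is meant, and I'll confirm it in a wrist crop.

Run:
```python
from h import *
S=cam('scene');D=cam('side')
for n,s,d in [('tray',(297,241),(319,204)),('head',(397,185),(271,250)),('cap',(376,259),(257,230)),('tin',(409,158),(335,375)),('valA',(351,200),(325,267)),('valB',(320,270),(281,196))]:
    print(n,tri(ray(S,*s),ray(D,*d)))
for uv in [(320,220),(333,249),(384,240),(375,210),(397,225)]: print(uv,onz(S,*uv,0.02))
st=bot.read_state()
Rm=R.from_rotvec(st['tcp_rot']).as_matrix();print(Rm)
```

```text
tray (array([ 0.53195965, -0.10860289,  0.0127465 ]), [np.float64(0.0003178441844208438), np.float64(0.00031784418442095763)])
head (array([0.54259327, 0.16827541, 0.13226463]), [np.float64(0.0007737041847676728), np.float64(0.0007737041847676063)])
cap (array([0.66181148, 0.05782944, 0.01155949]), [np.float64(0.0015777574530039201), np.float64(0.00157775745300391)])
tin (array([0.28490095, 0.35553286, 0.01389849]), [np.float64(1.655042527042615e-05), np.float64(1.655042527051365e-05)])
valA (array([0.42369731, 0.092375  , 0.01413996]), [np.float64(0.0011631653211896784), np.float64(0.001163165321189709)])
valB (array([ 0.6536764 , -0.08799948,  0.01589986]), [np.float64(0.0005770140207952939), np.float64(0.0005770140207953162)])
(320, 220) [ 0.48117826 -0.02578248  0.02      ]
(333, 249) [ 0.59962037 -0.03334659  0.02      ]
(384, 240) [0.61475102 0.10408182 0.02      ]
(375, 210) [0.49474716 0.13439949 0.02      ]
(397, 225) [0.57349368 0.16319557 0.02      ]
[[ 9.00953129e-01  4.33915638e-01 -8.23476616e-04]
 [ 4.33916412e-01 -9.00951146e-01  1.89189275e-03]
 [ 7.90096498e-05 -2.06182672e-03 -9.99997871e-01]]
```

>>> {"op": "servo_tool", "data": {"targets": [{"hand":-1,"x":0.64,"y":-0.5,"z":-0.06,"roll":0.143},{"hand":-1,"x":0.64,"y":-0.5,"z":-0.06,"roll":0.143},{"hand":-1,"x":0.64,"y":-0.5,"z":-0.06,"roll":0.143},{"hand":-1,"x":0.64,"y":-0.5,"z":-0.06,"roll":0.143},{"hand":-1,"x":0.64,"y":-0.5,"z":-0.06,"roll":0.143},{"hand":-1,"x":0.64,"y":-0.5,"z":-0.06,"roll":0.143},{"hand":-1,"x":0.64,"y":-0.5,"z":-0.06,"roll":0.143},{"hand":-1,"x":0.64,"y":-0.5,"z":-0.06,"roll":0.143},{"hand":-1,"x":0.64,"y":-0.5,"z":-0.06,"roll":0.143},{"hand":-1,"x":0.64,"y":-0.5,"z":-0.06,"roll":0.143}]}}

```text
time: 0.93
tool_pos: [0.4733, -0.2411, 0.2612]
tcp_rot: [-3.141, -0.001, -0.0]
wrist_force: [-0.1, 0.4, -0.7]
width: 0.997
grip_force: 0.0
```

>>> {"op": "servo_tool", "data": {"targets": [{"hand":-1,"x":0.2,"y":-0.36,"z":-0.08,"roll":0},{"hand":-1,"x":0.2,"y":-0.36,"z":-0.08,"roll":0},{"hand":-1,"x":0.2,"y":-0.36,"z":-0.08,"roll":0},{"hand":-1,"x":0.2,"y":-0.36,"z":-0.08,"roll":0},{"hand":-1,"x":0.2,"y":-0.36,"z":-0.08,"roll":0},{"hand":-1,"x":0.2,"y":-0.36,"z":-0.08,"roll":0},{"hand":-1,"x":0.2,"y":-0.36,"z":-0.08,"roll":0}]}}

```text
time: 1.52
tool_pos: [0.5736, -0.062, 0.3013]
tcp_rot: [3.142, 0.006, 0.0]
wrist_force: [-0.6, 0.4, 0.0]
width: 0.997
grip_force: 0.0
```

Run:
```python
from h import *
import pickle
st=bot.read_state();a=read_camera('wrist');pickle.dump((st,a),open('w1.pkl','wb'))
save(a,'w1.png');print(st['tool_pos'],st['tcp_rot'],st['joint_vel'].max())
```

```text
[ 0.57356671 -0.06196857  0.30126493] [3.14151400e+00 6.06118287e-03 4.69636285e-05] 0.03458381972019373
```

>>> {"op": "servo_tool", "data": {"targets": [{"hand":-1,"x":0,"y":-0.24,"z":0,"roll":0},{"hand":-1,"x":0,"y":-0.24,"z":0,"roll":0},{"hand":-1,"x":0,"y":-0.24,"z":0,"roll":0},{"hand":-1,"x":0,"y":-0.24,"z":0,"roll":0},{"hand":-1,"x":0,"y":-0.24,"z":0,"roll":0}]}}

```text
time: 1.98
tool_pos: [0.572, 0.0557, 0.3005]
tcp_rot: [3.141, 0.001, -0.002]
wrist_force: [-0.2, -1.2, 0.1]
width: 1.001
grip_force: 0.0
```

Run:
```python
from h import *
import pickle
st=bot.read_state();a=read_camera('wrist');pickle.dump((st,a),open('w2.pkl','wb'))
save(a,'w2.png');print(st['tool_pos'],st['tcp_rot'],st['joint_vel'].max())
```

```text
[0.5719558  0.05574348 0.30045199] [ 3.14076308e+00  1.47759945e-03 -2.44035905e-03] 0.002621927361479904
```

View pics/w1.png

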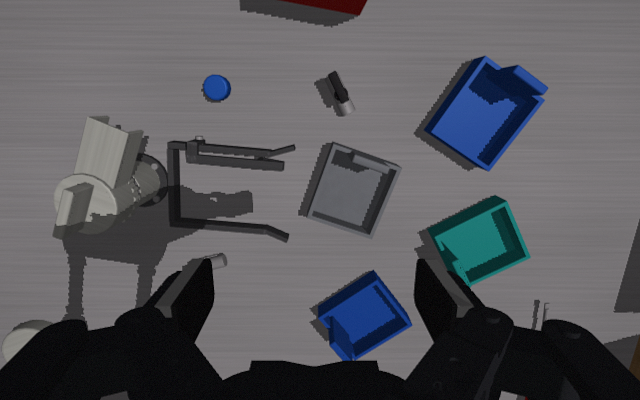

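View pics/w2.png

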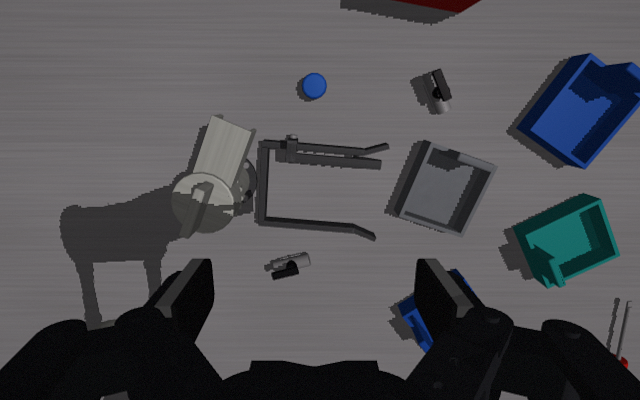

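Run:
```python
from h import *
import pickle
a=pickle.load(open('w1.pkl','rb'))[1];b=pickle.load(open('w2.pkl','rb'))[1]
f=lambda im,x,y,w,h,s:cv2.resize(im[y:y+h,x:x+w],None,fx=s,fy=s,interpolation=cv2.INTER_CUBIC)
m=np.vstack([np.hstack([f(a,290,130,130,100,3),f(b,380,130,130,100,3)]),np.hstack([f(a,40,105,130,100,3),f(b,160,105,130,100,3)])])
m=np.clip(m.astype(float)*1.6,0,255).astype(np.uint8);print(m.shape)
save(m,'m.png')
m2=np.vstack([f(a,160,125,140,65,5),f(b,250,125,140,65,4)[:,:700] if 0 else f(b,250,125,140,65,5)])
m2=np.clip(m2[:600].astype(float)*1.6,0,255).astype(np.uint8);save(m2,'m2.png')
```

```text
(600, 780, 3)
```

View pics/m.png

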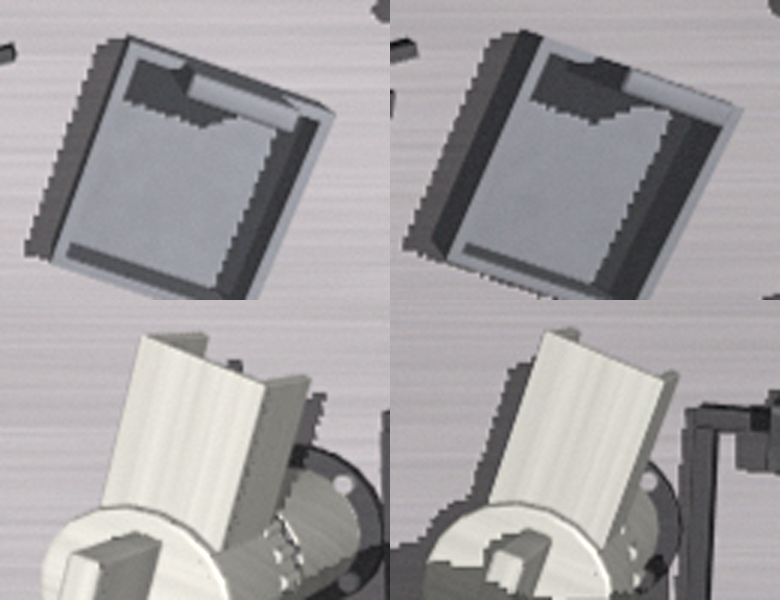

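Run:
```python
from h import *
import pickle
b=pickle.load(open('w2.pkl','rb'))[1]
m=cv2.resize(b[125:245,250:390],None,fx=5,fy=5,interpolation=cv2.INTER_CUBIC)
save(np.clip(m.astype(float)*2.2,0,255).astype(np.uint8),'m3.png')
(s1,a),(s2,b)=[pickle.load(open(f'w{i}.pkl','rb')) for i in(1,2)]
C1,C2=cam('wrist',s1),cam('wrist',s2)
# corners
p1=np.array([[332.7,142.7],[401.7,166.7],[373,237],[306.7,217.3],[353,155.5],[390,169]],np.float32)
p2=np.array([[431.7,142.7],[497.3,166],[463,236],[399.3,217.3],[459,153.5],[495,166]],np.float32)
for im,p in((a,p1),(b,p2)):
    g=cv2.cvtColor(im,cv2.COLOR_RGB2GRAY);q=cv2.cornerSubPix(g,p.reshape(-1,1,2).copy(),(3,3),(-1,-1),(3,40,.01)).reshape(-1,2);print(np.round(q,1).tolist())
P=[]
for x,y in zip(p1,p2):
    t=tri(ray(C1,*x),ray(C2,*y));print(np.round(t[0],4),np.round(t[1][0],4));P.append(t[0])
P=np.array(P);print([np.linalg.norm(P[i]-P[(i+1)%4]) for i in range(4)])
```

```text
[[333.29998779296875, 141.1999969482422], [401.70001220703125, 167.8000030517578], [371.29998779296875, 239.0], [305.8999938964844, 216.8000030517578], [354.5, 154.1999969482422], [390.0, 167.5]]
[[430.70001220703125, 141.6999969482422], [497.70001220703125, 166.1999969482422], [463.0, 236.0], [397.5, 217.3000030517578], [459.79998779296875, 151.8000030517578], [497.70001220703125, 166.1999969482422]]
[ 0.5996 -0.0846  0.0349] 0.001
[ 0.57   -0.1708  0.0273] 0.0007
[ 0.4767 -0.1404  0.0264] 0.0003
[ 0.5052 -0.0534  0.0323] 0.0008
[ 0.5899 -0.1058  0.0648] 0.0001
[ 0.5753 -0.148   0.0647] 0.0007
[np.float64(0.09149041613805098), np.float64(0.09812380387986286), np.float64(0.09169821943607827), np.float64(0.09947976005857817)]
```

View pics/m3.png

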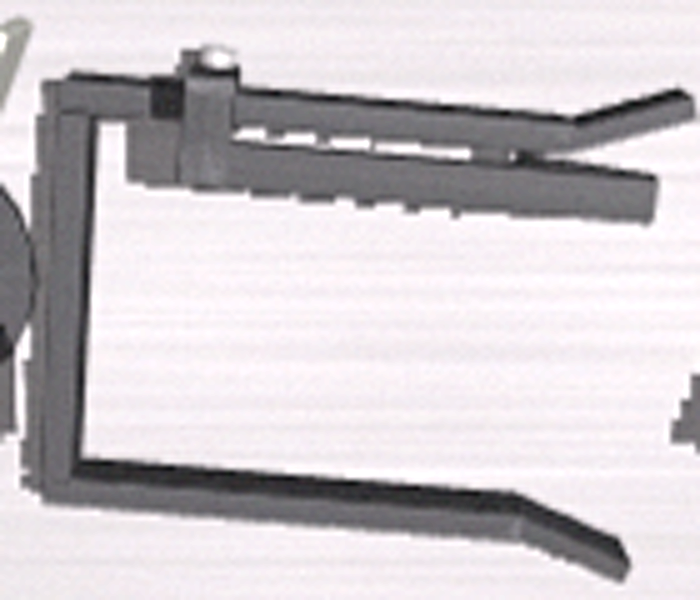

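Run:
```python
from h import *
import pickle
(s1,a),(s2,b)=[pickle.load(open(f'w{i}.pkl','rb')) for i in(1,2)]
C1,C2=cam('wrist',s1),cam('wrist',s2)
f=lambda u,v,z:onz(C2,250+u/5-.4,125+v/5-.4,z)
L,U=f(74,478,.021),f(90,117,.021)
lr=[f(78,478,.02),f(518,510,.02)];ur=[f(100,118,.02),f(573,150,.02)]
print('L,U',L,U,np.linalg.norm(L-U))
print(lr,np.linalg.norm(lr[0]-lr[1]));print(ur,np.linalg.norm(ur[0]-ur[1]))
for p,q in (lr,ur): print('yaw of x',np.degrees(np.arctan2(*(p-q)[1::-1])))
d=U-L;print('stop yaw',np.degrees(np.arctan2(d[0],-d[1]))+0, np.degrees(np.arctan2(d[1],d[0]))+90)
# upscaled wrist1 station for rail heights and fin
m=cv2.resize(a[100:250,40:190],None,fx=4,fy=4,interpolation=cv2.INTER_CUBIC)
n=cv2.resize(b[100:250,150:200+50],None,fx=4,fy=4,interpolation=cv2.INTER_CUBIC)[:, :]
m=np.hstack([m[:, :380],n]);print(m.shape)
save(np.clip(m.astype(float)*1.5,0,255).astype(np.uint8),'m4.png')
```

```text
L,U [0.49642594 0.11993982 0.021     ] [0.5905401  0.11222029 0.021     ] 0.09443022375078089
[array([0.49607669, 0.11904202, 0.02      ]), array([0.48714378, 0.00322645, 0.02      ])] 0.11615955892202266
[array([0.59016857, 0.10989273, 0.02      ]), array([ 0.58227813, -0.00732506,  0.02      ])] 0.11748305635388236
yaw of x 85.5894807602074
yaw of x 86.14897929144038
stop yaw 85.31092110249035 85.31092110249037
(600, 780, 3)
```

View pics/m4.png

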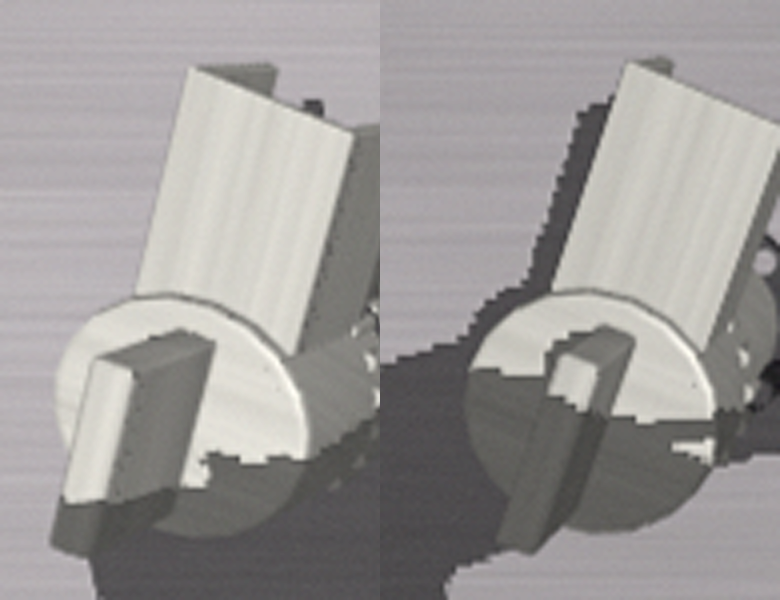

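Run:
```python
from h import *
import pickle
(s1,a),(s2,b)=[pickle.load(open(f'w{i}.pkl','rb')) for i in(1,2)]
C1,C2=cam('wrist',s1),cam('wrist',s2)
F1=[(98,355),(133,370),(93,557),(50,545)];F2=[(182,350),(220,364),(155,553),(118,541)]
M1=[(192,67),(352,132)];M2=[(250,62),(400,128)]
P=[]
for x,y in zip(F1+M1,F2+M2):
    t=tri(ray(C1,40+x[0]/4-.4,100+x[1]/4-.4),ray(C2,150+y[0]/4-.4,100+y[1]/4-.4));print(np.round(t[0],4),np.round(t[1][0],4));P.append(t[0])
P=np.array(P);fin=P[:4].mean(0);mo=P[4:].mean(0)
d=P[:2].mean(0)-P[2:4].mean(0);print('fin',fin,np.linalg.norm(d),'yaw',np.degrees(np.arctan2(d[1],d[0])))
m=mo-fin;print('mouth',mo,np.hypot(*m[:2]),np.degrees(np.arctan2(m[1],m[0])))
w=P[5]-P[4];print('edge yaw',np.degrees(np.arctan2(w[1],w[0]))+90,np.linalg.norm(w))
for p,e in ((P[4],.117),(P[5],.117)):pass
# at given heights
for C,F,o in((C1,F1,40),(C2,F2,150)):
    Q=np.array([onz(C,o+x/4-.4,100+y/4-.4,.15) for x,y in F]);d=Q[:2].mean(0)-Q[2:].mean(0);print(Q.mean(0),np.linalg.norm(d),np.degrees(np.arctan2(d[1],d[0])))
yw=np.radians(85.7);ex=np.array([np.cos(yw),np.sin(yw)]);ey=np.array([-ex[1],ex[0]])
O=(np.array([.4964,.1199])+np.array([.5905,.1122]))/2
print('O',O,'axis',O+.05*ex,'home',O-.05*ex)
```

```text
[0.5717 0.1612 0.1475] 0.0001
[0.569  0.1522 0.15  ] 0.0002
[0.523  0.1723 0.1472] 0.0001
[0.5271 0.1794 0.15  ] 0.0001
[0.6329 0.1506 0.1137] 0.0
[0.6176 0.1169 0.1107] 0.0002
fin [0.54771208 0.16626152 0.14867585] 0.04916738896423956 yaw -22.917870370190837
mouth [0.62528003 0.13373331 0.11219704] 0.0841122478735187 -22.75079877324386
edge yaw -24.33736610771882 0.03717470018359437
[0.54802553 0.16526528 0.15      ] 0.04884136988016179 -22.918734473765376
[0.54827632 0.16575159 0.15      ] 0.04894341483081602 -22.911349433789656
O [0.54345 0.11605] axis [0.54719894 0.16590926] home [0.53970106 0.06619074]
```

Grey tray: rim measured at z≈0.030, tab top at z≈0.065 (text: 0.064), size 98×91 mm. It is the only grey one, and its tab is on the far edge, at crop (190–300, 75–130). The fin is at (0.548, 0.166), z≈0.149, which matches the axis predicted from the bay (0.547, 0.166). Station yaw is 85.7° and head q≈-1.25. Next I move above the tab.

>>> {"op": "servo_tool", "data": {"targets": [{"hand":-0.3,"x":0.02,"y":0.364,"z":0.3,"roll":-0.398},{"hand":-0.3,"x":0.02,"y":0.364,"z":0.3,"roll":-0.398},{"hand":-0.3,"x":0.02,"y":0.364,"z":0.3,"roll":-0.398},{"hand":-0.3,"x":0.02,"y":0.364,"z":0.3,"roll":-0.398},{"hand":-0.3,"x":0.02,"y":0.364,"z":0.3,"roll":-0.398},{"hand":-0.3,"x":0.02,"y":0.364,"z":0.3,"roll":-0.398},{"hand":-0.3,"x":0.02,"y":0.364,"z":0.3,"roll":-0.398},{"hand":-0.3,"x":0.02,"y":0.364,"z":0.3,"roll":-0.398},{"hand":-0.3,"x":0.02,"y":0.364,"z":0.3,"roll":-0.398},{"hand":-0.3,"x":0.02,"y":0.364,"z":0.3,"roll":-0.398}]}}

```text
time: 2.87
tool_pos: [0.5814, -0.1293, 0.1505]
tcp_rot: [-2.546, -1.84, 0.002]
wrist_force: [0.1, -0.8, -0.6]
width: 0.649
grip_force: 0.0
```

>>> {"op": "servo_tool", "data": {"targets": [{"hand":-0.3,"x":0,"y":0,"z":0,"roll":0},{"hand":-0.3,"x":0,"y":0,"z":0,"roll":0},{"hand":-0.3,"x":0,"y":0,"z":0,"roll":0}]}}

```text
time: 3.12
tool_pos: [0.5822, -0.1275, 0.1512]
tcp_rot: [-2.553, -1.831, 0.001]
wrist_force: [-0.6, 0.2, 0.0]
width: 0.651
grip_force: 0.0
```

```bash
cat >> h.py <<'E'
def phi(st): 
    m=R.from_rotvec(st['tcp_rot']).as_matrix();return np.degrees(np.arctan2(m[1,0],m[0,0]))
def delta(st,x,y,z,ph):
    m=R.from_rotvec(st['tcp_rot']).as_matrix();d=m.T@(np.array([x,y,z])-st['tool_pos'])
    r=(ph-phi(st)+180)%360-180
    print('phi',phi(st),'xyz',np.round(d/.5,4),'roll',round(-r/180,4),'q',np.round(st['q'],2))
E
python3 - <<'E'
from h import *
st=bot.read_state();print(st['tool_pos'],R.from_rotvec(st['tcp_rot']).as_matrix()[:,2]);delta(st,.582,-.1265,.031,71.6)
a=read_camera('wrist');save(a,'w3.png')
E
```

```text
[ 0.58218458 -0.12747157  0.15117509] [-3.36699949e-04 -1.98590056e-04 -9.99999924e-01]
phi 71.3127909442551 xyz [ 0.0018 -0.0009  0.2403] roll -0.0016 q [-0.26  0.18  1.86 -0.    1.1   0.07]
```

View pics/w3.png

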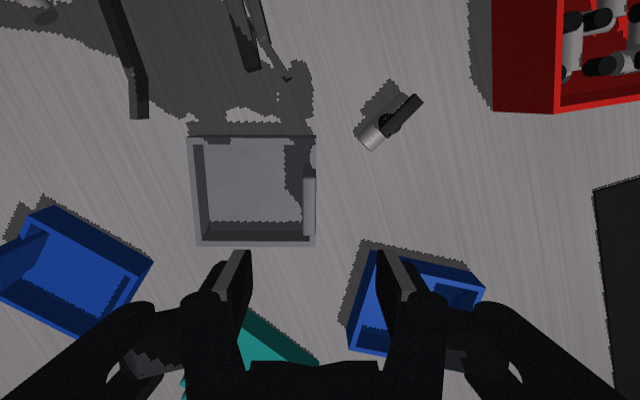

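The tab top is at (302–316, 177–236) and the tool axis projects to about (313, 209), so I correct by 3 mm in y and 2 mm in x before descending.

>>> {"op": "servo_tool", "data": {"targets": [{"hand":-0.3,"x":0.0036,"y":-0.006,"z":0.08,"roll":-0.002},{"hand":-0.3,"x":0.0036,"y":-0.006,"z":0.14,"roll":-0.002},{"hand":-0.3,"x":0.0036,"y":-0.006,"z":0.2,"roll":-0.002},{"hand":-0.3,"x":0.0036,"y":-0.006,"z":0.24,"roll":-0.002},{"hand":-0.3,"x":0.0036,"y":-0.006,"z":0.24,"roll":-0.002},{"hand":-0.3,"x":0.0036,"y":-0.006,"z":0.24,"roll":-0.002}]}}

```text
time: 3.67
tool_pos: [0.5792, -0.1232, 0.0301]
tcp_rot: [-2.541, -1.843, 0.003]
wrist_force: [-0.1, -0.9, 0.5]
width: 0.651
grip_force: 0.0
```

>>> {"op": "servo_tool", "data": {"targets": [{"hand":1,"x":0,"y":0,"z":0,"roll":0},{"hand":1,"x":0,"y":0,"z":0,"roll":0},{"hand":1,"x":0,"y":0,"z":0,"roll":0},{"hand":1,"x":0,"y":0,"z":0,"roll":0},{"hand":1,"x":0,"y":0,"z":0,"roll":0},{"hand":1,"x":0,"y":0,"z":0,"roll":0},{"hand":1,"x":0,"y":0,"z":0,"roll":0},{"hand":1,"x":0,"y":0,"z":0,"roll":0}], "grip_force": 40}}

```text
time: 4.33
tool_pos: [0.5815, -0.1236, 0.0333]
tcp_rot: [2.541, 1.845, 0.002]
wrist_force: [-2.1, 1.0, 6.8]
width: 0.112
grip_force: 40.4
```

Run:
```python
from h import *
st=bot.read_state();print(st['tool_pos'],st['grip_force'],st['width'],st['wrist_force']);delta(st,.522,-.166,.0315,-4.3)
```

```text
[ 0.58146384 -0.12362837  0.03330171] 40.43072462081909 0.1121450876579392 [-2.11441458  1.02805778  6.84511001]
phi 71.95252005922245 xyz [-0.1174 -0.0868  0.0034] roll 0.4236 q [-0.25  0.31  1.95  0.    0.88  0.06]
```

>>> {"op": "servo_tool", "data": {"targets": [{"hand":1,"x":-0.006,"y":-0.004,"z":-0.002,"roll":0.021},{"hand":1,"x":-0.012,"y":-0.009,"z":-0.002,"roll":0.042},{"hand":1,"x":-0.018,"y":-0.013,"z":-0.002,"roll":0.063},{"hand":1,"x":-0.024,"y":-0.018,"z":-0.002,"roll":0.084},{"hand":1,"x":-0.03,"y":-0.022,"z":-0.002,"roll":0.105},{"hand":1,"x":-0.036,"y":-0.026,"z":-0.002,"roll":0.126},{"hand":1,"x":-0.042,"y":-0.031,"z":-0.002,"roll":0.147},{"hand":1,"x":-0.048,"y":-0.035,"z":-0.002,"roll":0.168},{"hand":1,"x":-0.054,"y":-0.04,"z":-0.002,"roll":0.19},{"hand":1,"x":-0.06,"y":-0.044,"z":-0.002,"roll":0.212}]}}

```text
time: 5.17
tool_pos: [0.5512, -0.1458, 0.0333]
tcp_rot: [3.006, 0.908, 0.003]
wrist_force: [1.8, -0.5, -0.2]
width: 0.108
grip_force: 39.5
```

Run:
```python
from h import *
st=bot.read_state();print(st['tool_pos'],st['grip_force'],st['width'],st['wrist_force']);delta(st,.522,-.166,.0325,-4.3)
```

```text
[ 0.55122202 -0.14575204  0.03329772] 39.4788658618927 0.10759146862505253 [ 1.8169908  -0.49354491 -0.22564436]
phi 33.614423299625244 xyz [-0.0711  0.0014  0.0015] roll 0.2106 q [-0.3   0.27  2.   -0.    0.87  0.68]
```

>>> {"op": "servo_tool", "data": {"targets": [{"hand":1,"x":-0.007,"y":0,"z":0,"roll":0.021},{"hand":1,"x":-0.014,"y":0,"z":0,"roll":0.042},{"hand":1,"x":-0.021,"y":0,"z":0,"roll":0.063},{"hand":1,"x":-0.028,"y":0,"z":0,"roll":0.084},{"hand":1,"x":-0.035,"y":0,"z":0,"roll":0.105},{"hand":1,"x":-0.042,"y":0,"z":0,"roll":0.126},{"hand":1,"x":-0.049,"y":0.001,"z":0,"roll":0.147},{"hand":1,"x":-0.057,"y":0.001,"z":0,"roll":0.168},{"hand":1,"x":-0.064,"y":0.001,"z":0,"roll":0.19},{"hand":1,"x":-0.071,"y":0.001,"z":0,"roll":0.211}]}}

```text
time: 6.0
tool_pos: [0.5222, -0.1661, 0.0334]
tcp_rot: [3.138, -0.12, 0.005]
wrist_force: [1.4, -1.3, -0.6]
width: 0.112
grip_force: 39.4
```

>>> {"op": "servo_tool", "data": {"targets": [{"hand":1,"x":0,"y":0,"z":0,"roll":0},{"hand":1,"x":0,"y":0,"z":0,"roll":0}]}}

```text
time: 6.17
tool_pos: [0.5218, -0.1659, 0.0333]
tcp_rot: [3.139, -0.112, 0.003]
wrist_force: [-0.7, -2.3, 4.2]
width: 0.111
grip_force: 40.0
```

Run:
```python
from h import *
st=bot.read_state();print(st['tool_pos'],st['grip_force'],st['width'],st['wrist_force'])
a=read_camera('wrist');save(a,'w4.png')
yw=np.radians(85.7);ex=np.array([np.cos(yw),np.sin(yw)])
O=np.array([.5437,.1160])
for s in(-.27,-.2,-.15,-.095):
    p=O+s*ex;print(s,p,end='');delta(st,*p,st['tool_pos'][2],-4.3)
```

```text
[ 0.52177074 -0.1659432   0.03331154] 39.99114811420441 0.11148706136698315 [-0.68399018 -2.28225211  4.22558979]
-0.27 [ 0.52345574 -0.15323999]phi -4.092156464164891 xyz [ 0.0015 -0.0256 -0.    ] roll 0.0012 q [-0.35  0.23  2.05 -0.    0.86  1.29]
-0.2 [ 0.52870425 -0.08343703]phi -4.092156464164891 xyz [ 0.0021 -0.1656 -0.0002] roll 0.0012 q [-0.35  0.23  2.05 -0.    0.86  1.29]
-0.15 [ 0.53245319 -0.03357777]phi -4.092156464164891 xyz [ 0.0024 -0.2656 -0.0003] roll 0.0012 q [-0.35  0.23  2.05 -0.    0.86  1.29]
-0.095 [0.53657702 0.02126741]phi -4.092156464164891 xyz [ 0.0028 -0.3756 -0.0004] roll 0.0012 q [-0.35  0.23  2.05 -0.    0.86  1.29]
```

View pics/w4.png

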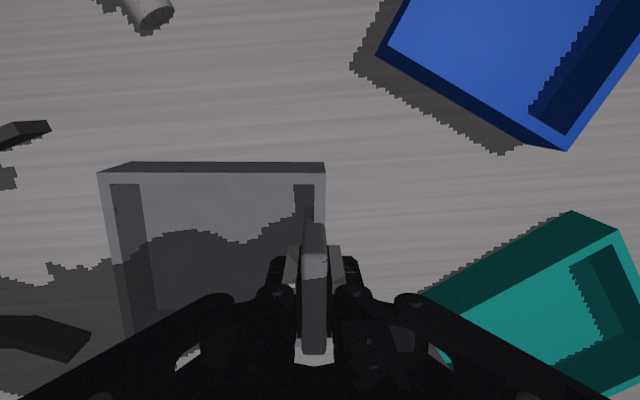

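Rim line v≈172 gives the tray centre about 2 mm off the tool toward station +y, and its heading is aligned with the tool. The flare tips are at (48,130) and (91,335). I shift 3.5 mm and slide in.

>>> {"op": "servo_tool", "data": {"targets": [{"hand":1,"x":0.004,"y":-0.006,"z":0,"roll":0.001},{"hand":1,"x":0.007,"y":-0.02,"z":0,"roll":0.001},{"hand":1,"x":0.007,"y":-0.036,"z":0,"roll":0.001},{"hand":1,"x":0.007,"y":-0.052,"z":0,"roll":0.001},{"hand":1,"x":0.007,"y":-0.068,"z":0,"roll":0.001},{"hand":1,"x":0.007,"y":-0.084,"z":0,"roll":0.001},{"hand":1,"x":0.007,"y":-0.1,"z":0,"roll":0.001},{"hand":1,"x":0.007,"y":-0.116,"z":0,"roll":0.001},{"hand":1,"x":0.007,"y":-0.13,"z":0,"roll":0.001},{"hand":1,"x":0.007,"y":-0.14,"z":0,"roll":0.001}]}}

```text
time: 7.05
tool_pos: [0.5308, -0.0955, 0.0333]
tcp_rot: [3.138, -0.117, 0.003]
wrist_force: [-0.3, -5.3, 5.6]
width: 0.112
grip_force: 40.4
```

Run:
```python
from h import *
st=bot.read_state();print(st['tool_pos'],st['grip_force'],st['width'],st['wrist_force'],st['torque'])
yw=np.radians(85.7);ex=np.array([np.cos(yw),np.sin(yw)]);ey=np.array([-ex[1],ex[0]])
O=np.array([.5437,.1160]);r=np.array(st['tool_pos'][:2])-O;print('station',r@ex,r@ey,phi(st)+4.3)
S=cam('scene');a=read_camera('scene');np.save('scene2.npy',a)
```

```text
[ 0.53079955 -0.09553096  0.03329875] 40.39683938026428 0.11176117445641348 [-0.34006619 -5.27914     5.58365377] [-0.9824336   0.22520079 -0.00339717]
station -0.21190278739377613 -0.0029961865279899496 0.045585020318886116
```

>>> {"op": "servo_tool", "data": {"targets": [{"hand":1,"x":0,"y":-0.016,"z":0,"roll":0},{"hand":1,"x":0,"y":-0.032,"z":0,"roll":0},{"hand":1,"x":0,"y":-0.048,"z":0,"roll":0},{"hand":1,"x":0,"y":-0.064,"z":0,"roll":0},{"hand":1,"x":0,"y":-0.08,"z":0,"roll":0},{"hand":1,"x":0,"y":-0.096,"z":0,"roll":0},{"hand":1,"x":0,"y":-0.112,"z":0,"roll":0},{"hand":1,"x":0,"y":-0.128,"z":0,"roll":0},{"hand":1,"x":0,"y":-0.144,"z":0,"roll":0},{"hand":1,"x":0,"y":-0.16,"z":0,"roll":0}]}}

```text
time: 7.93
tool_pos: [0.5367, -0.0159, 0.0333]
tcp_rot: [3.138, -0.117, 0.003]
wrist_force: [0.1, -5.5, 6.6]
width: 0.11
grip_force: 40.5
```

```bash
cat >> h.py <<'E'
def stat():
    st=bot.read_state();print(st['tool_pos'],st['grip_force'],st['width'],st['wrist_force'],st['torque'])
    yw=np.radians(85.7);ex=np.array([np.cos(yw),np.sin(yw)]);ey=np.array([-ex[1],ex[0]])
    O=np.array([.5437,.1160]);r=np.array(st['tool_pos'][:2])-O;print('station',r@ex,r@ey,phi(st)+4.3,'t',st['time']);return st
E
python3 -c "
from h import *
stat()"
```

```text
[ 0.53669459 -0.01585483  0.03331322] 40.53451716899872 0.11043559668801042 [ 0.12527112 -5.46269746  6.55044883] [-0.99195005  0.15116915  0.01207476]
station -0.1320089334540448 -0.0029006192588374295 0.03273144244750359 t 7.9333
```

>>> {"op": "servo_tool", "data": {"targets": [{"hand":1,"x":0,"y":-0.012,"z":0,"roll":0},{"hand":1,"x":0,"y":-0.024,"z":0,"roll":0},{"hand":1,"x":0,"y":-0.036,"z":0,"roll":0},{"hand":1,"x":0,"y":-0.046,"z":0,"roll":0},{"hand":1,"x":0,"y":-0.054,"z":0,"roll":0},{"hand":1,"x":0,"y":-0.06,"z":0,"roll":0},{"hand":1,"x":0,"y":-0.065,"z":0,"roll":0},{"hand":1,"x":0,"y":-0.069,"z":0,"roll":0},{"hand":1,"x":0,"y":-0.072,"z":0,"roll":0}]}}

```text
time: 8.68
tool_pos: [0.5392, 0.0199, 0.0333]
tcp_rot: [3.138, -0.117, 0.002]
wrist_force: [0.0, -5.0, 7.0]
width: 0.112
grip_force: 40.6
```

```bash
python3 -c "
from h import *
stat()"
```

```text
[0.53924106 0.01994468 0.0332817 ] 40.591426491737366 0.11173616251101125 [ 0.01444074 -5.0439764   7.03854391] [-1.01638983  0.13550775  0.0208878 ]
station -0.09611925814031987 -0.0027557119681594047 0.04564484870278562 t 8.6833
```

Not in contact yet. I step 1 mm at a time to feel for the stop.

>>> {"op": "servo_tool", "data": {"targets": [{"hand":1,"x":0,"y":-0.002,"z":0,"roll":0},{"hand":1,"x":0,"y":-0.004,"z":0,"roll":0},{"hand":1,"x":0,"y":-0.004,"z":0,"roll":0}]}}

```text
time: 8.93
tool_pos: [0.5393, 0.0213, 0.0333]
tcp_rot: [3.137, -0.116, 0.002]
wrist_force: [-0.2, -7.9, 8.6]
width: 0.112
grip_force: 40.6
```

>>> {"op": "servo_tool", "data": {"targets": [{"hand":1,"x":0,"y":-0.002,"z":0,"roll":0},{"hand":1,"x":0,"y":-0.004,"z":0,"roll":0},{"hand":1,"x":0,"y":-0.004,"z":0,"roll":0}]}}

```text
time: 9.18
tool_pos: [0.5389, 0.0216, 0.0333]
tcp_rot: [3.135, -0.116, 0.0]
wrist_force: [-2.8, -15.1, 9.0]
width: 0.111
grip_force: 41.2
```

>>> {"op": "servo_tool", "data": {"targets": [{"hand":1,"x":0,"y":0.002,"z":0,"roll":0},{"hand":-0.2,"x":0,"y":0.003,"z":0,"roll":0},{"hand":-0.2,"x":0,"y":0.003,"z":0,"roll":0},{"hand":-0.2,"x":0,"y":0.003,"z":0,"roll":0},{"hand":-0.2,"x":0,"y":0.003,"z":0,"roll":0},{"hand":-0.2,"x":0,"y":0.003,"z":0,"roll":0}]}}

```text
time: 9.68
tool_pos: [0.5382, 0.023, 0.0318]
tcp_rot: [-3.139, 0.119, 0.001]
wrist_force: [0.4, 0.2, 0.1]
width: 0.602
grip_force: 0.0
```

>>> {"op": "servo_tool", "data": {"targets": [{"hand":-0.2,"x":0,"y":0,"z":-0.05,"roll":0},{"hand":-0.2,"x":0,"y":0,"z":-0.11,"roll":0},{"hand":-0.2,"x":0,"y":0.02,"z":-0.19,"roll":0},{"hand":-0.2,"x":0,"y":0.04,"z":-0.27,"roll":0},{"hand":-0.2,"x":0,"y":0.06,"z":-0.35,"roll":0},{"hand":-0.2,"x":0,"y":0.06,"z":-0.4,"roll":0},{"hand":-0.2,"x":0,"y":0.06,"z":-0.4,"roll":0},{"hand":-0.2,"x":0,"y":0.06,"z":-0.4,"roll":0}]}}

```text
time: 10.35
tool_pos: [0.5378, -0.0074, 0.2346]
tcp_rot: [-3.139, 0.12, -0.008]
wrist_force: [0.2, 1.1, -0.6]
width: 0.602
grip_force: 0.0
```

Run:
```python
from h import *
import pickle
st=stat();a=read_camera('wrist');pickle.dump((st,a),open('w5.pkl','wb'))
C=cam('wrist',st);yw=np.radians(85.7);ex=np.array([np.cos(yw),np.sin(yw)]);ey=np.array([-ex[1],ex[0]]);O=np.array([.5437,.1160])
def S(x,y,z):return proj(C,[*(O+x*ex+y*ey),z])
print('expected rear corners, nose, stop corners',[np.round(S(*p)) for p in((-.1,-.045,.03),(-.1,.045,.03),(-.106,-.042,.02),(0,-.048,.022),(0,.048,.022))])
u=np.array([S(*p) for p in((-.16,-.06,0),(-.16,.06,0),(.1,.06,0),(.1,-.06,0))]);x0,y0=np.maximum(u.min(0)-10,0).astype(int);x1,y1=u.max(0).astype(int)+10
c=a[y0:y1,x0:x1];s=min(790/c.shape[1],590/c.shape[0]);print(x0,y0,s)
save(np.clip(cv2.resize(c,None,fx=s,fy=s,interpolation=cv2.INTER_CUBIC)*1.6,0,255).astype(np.uint8),'c5.png')
```

```text
[ 0.53777778 -0.00743232  0.23461824] 0.0 0.6016191380382596 [ 0.15334931  1.07289014 -0.59061787] [-0.04075511  0.0001552  -0.00211962]
station -0.1235289184815023 -0.0033492531131402033 -0.06499132105811789 t 10.35
expected rear corners, nose, stop corners [array([290., 136.]), array([292., 221.]), array([297., 138.]), array([193., 132.]), array([202., 221.])]
96 109 3.0268199233716473
```

View pics/c5.png

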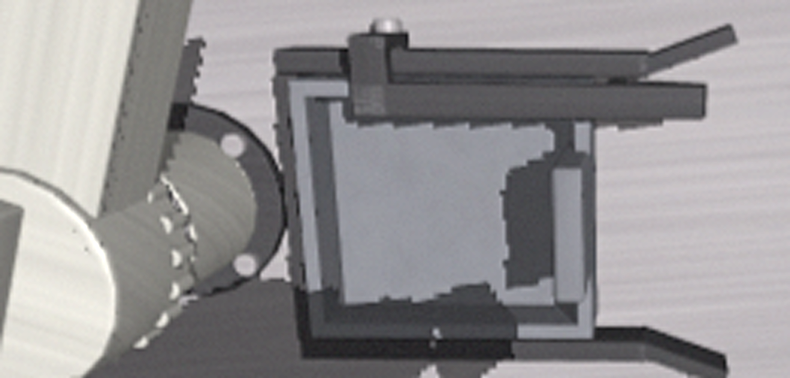

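Tray is against the stop plate, with its rear edge at px≈292.6 (expected 290–292) and the catch lying over its -y wall. I check the catch angle numerically and work out the head move.

Run:
```python
from h import *
import pickle
st,a=pickle.load(open('w5.pkl','rb'));C=cam('wrist',st);yw=np.radians(85.7);ex=np.array([np.cos(yw),np.sin(yw)]);ey=np.array([-ex[1],ex[0]]);O=np.array([.5437,.1160])
t=(96+706/3.027,109+100/3.027);print('tip px',t)
for q in (0,.06,.12,.2):
    # arm top: pivot (-.03, low z~.012) 
    dx,dz=-.108,.030
    x=-.03+dx*np.cos(q)+dz*np.sin(q);z=.012+dz*np.cos(q)-dx*np.sin(q)
    print(q,np.round(proj(C,[*(O+x*ex-.042*ey),z]),1))
delta(bot.read_state(),.548,.166,.2,157.1)
```

```text
tip px (329.2342253055831, 142.0360092500826)
0 [328.6 139.8]
0.06 [326.7 140.5]
0.12 [324.5 141.1]
0.2 [320.6 142. ]
phi -4.357231063630949 xyz [-0.0031 -0.3473  0.0647] roll -0.897 q [-0.06  0.    1.9   0.    1.24  1.59]
```

Catch is down (tip px 329.2 against 328.6 predicted at q=0). I turn the tool and go over the head.

>>> {"op": "servo_tool", "data": {"targets": [{"hand":-0.2,"x":-0.003,"y":-0.347,"z":0,"roll":-0.39},{"hand":-0.2,"x":-0.003,"y":-0.347,"z":0,"roll":-0.39},{"hand":-0.2,"x":-0.003,"y":-0.347,"z":0,"roll":-0.39},{"hand":-0.2,"x":-0.003,"y":-0.347,"z":0,"roll":-0.39},{"hand":-0.2,"x":-0.003,"y":-0.347,"z":0,"roll":-0.39},{"hand":-0.2,"x":-0.003,"y":-0.347,"z":0,"roll":-0.39},{"hand":-0.2,"x":-0.003,"y":-0.347,"z":0,"roll":-0.39},{"hand":-0.2,"x":-0.003,"y":-0.347,"z":0,"roll":-0.39},{"hand":-0.2,"x":-0.003,"y":-0.347,"z":0,"roll":-0.39},{"hand":-0.2,"x":-0.003,"y":-0.347,"z":0,"roll":-0.39}]}}

```text
time: 11.23
tool_pos: [0.5462, 0.1658, 0.2288]
tcp_rot: [-2.63, -1.715, 0.009]
wrist_force: [-1.0, 0.2, -0.7]
width: 0.598
grip_force: 0.0
```

>>> {"op": "servo_tool", "data": {"targets": [{"hand":-0.2,"x":0,"y":0,"z":0,"roll":-0.39},{"hand":-0.2,"x":0,"y":0,"z":0,"roll":-0.39},{"hand":-0.2,"x":0,"y":0,"z":0,"roll":-0.39},{"hand":-0.2,"x":0,"y":0,"z":0,"roll":-0.39},{"hand":-0.2,"x":0,"y":0,"z":0,"roll":-0.39},{"hand":-0.2,"x":0,"y":0,"z":0,"roll":-0.39},{"hand":-0.2,"x":0,"y":0,"z":0,"roll":-0.39},{"hand":-0.2,"x":0,"y":0,"z":0,"roll":-0.39},{"hand":-0.2,"x":0,"y":0,"z":0,"roll":-0.39},{"hand":-0.2,"x":0,"y":0,"z":0,"roll":-0.39}]}}

```text
time: 12.07
tool_pos: [0.5462, 0.1656, 0.2288]
tcp_rot: [-1.165, -2.913, 0.005]
wrist_force: [1.2, 0.5, 0.1]
width: 0.599
grip_force: 0.0
```

>>> {"op": "servo_tool", "data": {"targets": [{"hand":-0.2,"x":0,"y":0,"z":0,"roll":-0.117},{"hand":-0.2,"x":0,"y":0,"z":0,"roll":-0.117},{"hand":-0.2,"x":0,"y":0,"z":0,"roll":-0.117},{"hand":-0.2,"x":0,"y":0,"z":0,"roll":-0.117},{"hand":-0.2,"x":0,"y":0,"z":0,"roll":-0.117},{"hand":-0.2,"x":0,"y":0,"z":0,"roll":-0.117}]}}

```text
time: 12.57
tool_pos: [0.5472, 0.1656, 0.2305]
tcp_rot: [-0.627, -3.076, 0.002]
wrist_force: [0.7, -0.0, -0.3]
width: 0.598
grip_force: 0.0
```

Run:
```python
from h import *
import pickle
st=stat();delta(st,.548,.166,.123,157.1)
a=read_camera('wrist');pickle.dump((st,a),open('w6.pkl','wb'));C=cam('wrist',st)
# fin top: predicted corners vs bright/edge contour
f=np.array([.548,.166]);t=np.radians(-22.9);d=np.array([np.cos(t),np.sin(t)]);n=np.array([-d[1],d[0]])
P=np.array([proj(C,[*(f+s*.025*d+r*.005*n),.1495]) for s,r in((1,1),(1,-1),(-1,-1),(-1,1))]);print(np.round(P,1).tolist())
g=cv2.cvtColor(a,cv2.COLOR_RGB2GRAY);l=cv2.createLineSegmentDetector().detect(g)[0][:,0]
c=P.mean(0)
for s in l:
    m=(s[:2]+s[2:])/2;L=np.hypot(*(s[2:]-s[:2]))
    if abs(m-c).max()<75 and L>14:print(np.round(s).astype(int).tolist())
```

```text
[0.54717471 0.1655623  0.23053675] 0.0 0.59820219076825 [ 0.67856103 -0.03030061 -0.31735049] [0.00030133 0.0007322  0.00942563]
station 0.049683322808363246 0.0002511845592263777 161.24759176974828 t 12.5667
phi 156.94759176974827 xyz [-0.0017  0.0018  0.2151] roll -0.0008 q [ 0.25  0.07  1.83  0.    1.24 -0.92]
[[321.8, 244.0], [307.7, 244.0], [307.1, 174.7], [322.1, 174.6]]
[275, 184, 276, 208]
[261, 132, 277, 177]
[276, 209, 290, 228]
[291, 163, 276, 184]
[370, 287, 371, 251]
[256, 249, 257, 286]
[306, 212, 308, 168]
[354, 208, 353, 182]
[315, 156, 292, 163]
[290, 228, 291, 292]
[258, 284, 270, 273]
[288, 233, 270, 239]
[267, 235, 283, 229]
[301, 137, 321, 136]
[265, 250, 257, 231]
[275, 208, 253, 148]
[319, 242, 321, 187]
[284, 229, 276, 211]
[366, 189, 364, 209]
[272, 211, 277, 225]
[271, 140, 280, 160]
[367, 157, 366, 177]
[365, 210, 354, 219]
[322, 226, 322, 242]
[337, 292, 338, 227]
[266, 172, 273, 188]
[256, 146, 266, 168]
[309, 191, 310, 242]
[275, 182, 261, 142]
[378, 250, 394, 287]
[234, 285, 250, 250]
[336, 143, 347, 160]
[319, 136, 335, 143]
[323, 147, 308, 146]
[307, 241, 307, 216]
[314, 239, 314, 189]
[333, 161, 318, 157]
```

Fin edges at u≈307 and 322 match the predicted 307.5 and 322. I descend and grip.

>>> {"op": "servo_tool", "data": {"targets": [{"hand":-0.2,"x":-0.001,"y":0.001,"z":0.06,"roll":0},{"hand":-0.2,"x":-0.001,"y":0.001,"z":0.12,"roll":0},{"hand":-0.2,"x":-0.001,"y":0.001,"z":0.17,"roll":0},{"hand":-0.2,"x":-0.001,"y":0.001,"z":0.2,"roll":0},{"hand":-0.2,"x":-0.001,"y":0.001,"z":0.213,"roll":0},{"hand":-0.2,"x":-0.001,"y":0.001,"z":0.213,"roll":0},{"hand":-0.2,"x":-0.001,"y":0.001,"z":0.213,"roll":0}]}}

```text
time: 13.2
tool_pos: [0.549, 0.166, 0.1261]
tcp_rot: [0.625, 3.079, 0.0]
wrist_force: [0.3, 0.2, 0.9]
width: 0.601
grip_force: 0.0
```

>>> {"op": "servo_tool", "data": {"targets": [{"hand":1,"x":0,"y":0,"z":0,"roll":0},{"hand":1,"x":0,"y":0,"z":0,"roll":0},{"hand":1,"x":0,"y":0,"z":0,"roll":0},{"hand":1,"x":0,"y":0,"z":0,"roll":0},{"hand":1,"x":0,"y":0,"z":0,"roll":0},{"hand":1,"x":0,"y":0,"z":0,"roll":0},{"hand":1,"x":0,"y":0,"z":0,"roll":0},{"hand":1,"x":0,"y":0,"z":0,"roll":0}], "grip_force": 60}}

```text
time: 13.87
tool_pos: [0.5495, 0.1656, 0.1273]
tcp_rot: [0.624, 3.077, 0.0]
wrist_force: [-2.4, -2.2, 5.7]
width: 0.105
grip_force: 60.7
```

Run:
```python
from h import *
st=stat();delta(st,.5475,.166,.123,85.7)
```

```text
[0.54951703 0.16560216 0.12729793] 60.66259682178497 0.10547033261174454 [-2.36895545 -2.24130207  5.70848768] [-0.395723    0.25958065 -0.04612159]
station 0.04989868682147862 -0.002081545958190626 161.38694169977165 t 13.8667
phi 157.08694169977164 xyz [ 0.004  -0.0008  0.0086] roll 0.3966 q [ 0.25  0.16  1.93 -0.    1.05 -0.92]
```

>>> {"op": "servo_tool", "data": {"targets": [{"hand":1,"x":0.0,"y":0,"z":0,"roll":0.018},{"hand":1,"x":0.0,"y":0,"z":0,"roll":0.036},{"hand":1,"x":0.001,"y":0,"z":0,"roll":0.054},{"hand":1,"x":0.001,"y":0,"z":0.001,"roll":0.072},{"hand":1,"x":0.002,"y":0,"z":0.001,"roll":0.09},{"hand":1,"x":0.002,"y":0,"z":0.001,"roll":0.108},{"hand":1,"x":0.003,"y":0,"z":0.001,"roll":0.126},{"hand":1,"x":0.003,"y":0,"z":0.001,"roll":0.144},{"hand":1,"x":0.003,"y":0,"z":0.001,"roll":0.162},{"hand":1,"x":0.003,"y":0,"z":0.001,"roll":0.18}]}}

```text
time: 14.7
tool_pos: [0.5484, 0.1646, 0.1268]
tcp_rot: [1.459, 2.778, -0.003]
wrist_force: [-0.2, -6.9, 6.0]
width: 0.105
grip_force: 60.7
```

>>> {"op": "servo_tool", "data": {"targets": [{"hand":1,"x":0,"y":0,"z":0,"roll":0.018},{"hand":1,"x":0,"y":0,"z":0,"roll":0.036},{"hand":1,"x":0,"y":0,"z":0,"roll":0.054},{"hand":1,"x":0,"y":0,"z":0.001,"roll":0.072},{"hand":1,"x":0,"y":0,"z":0.001,"roll":0.09},{"hand":1,"x":0,"y":0,"z":0.001,"roll":0.108},{"hand":1,"x":0,"y":0,"z":0.001,"roll":0.126},{"hand":1,"x":0,"y":0,"z":0.001,"roll":0.144},{"hand":1,"x":0,"y":0,"z":0.001,"roll":0.16},{"hand":1,"x":0,"y":0,"z":0.001,"roll":0.16}]}}

```text
time: 15.53
tool_pos: [0.5472, 0.1641, 0.1262]
tcp_rot: [2.104, 2.33, -0.005]
wrist_force: [-3.6, -8.0, 9.9]
width: 0.105
grip_force: 61.2
```

Run:
```python
from h import *
st=stat();delta(st,.548,.166,.1255,85.7)
```

```text
[0.5471864  0.16407977 0.12618725] 61.17729842662811 0.1048337902538506 [-3.58283043 -8.01838296  9.88166658] [-1.61758376  0.68354083 -0.03879373]
station 0.04820583954882888 0.00012837848317993612 100.12015596187214 t 15.5333
phi 95.82015596187215 xyz [0.0037 0.002  0.0014] roll 0.0562 q [ 0.25  0.16  1.93 -0.    1.05  0.15]
```

>>> {"op": "servo_tool", "data": {"targets": [{"hand":1,"x":0.001,"y":0.001,"z":0,"roll":0.014},{"hand":1,"x":0.002,"y":0.002,"z":0,"roll":0.028},{"hand":1,"x":0.003,"y":0.002,"z":0,"roll":0.042},{"hand":1,"x":0.003,"y":0.002,"z":0,"roll":0.055},{"hand":1,"x":0.003,"y":0.002,"z":0,"roll":0.055},{"hand":1,"x":0.003,"y":0.002,"z":0,"roll":0.055}]}}

```text
time: 16.03
tool_pos: [0.5469, 0.1644, 0.126]
tcp_rot: [2.295, 2.142, -0.011]
wrist_force: [-5.5, -12.5, 11.2]
width: 0.102
grip_force: 61.5
```

>>> {"op": "servo_tool", "data": {"targets": [{"hand":-0.2,"x":0,"y":0,"z":0,"roll":0},{"hand":-0.2,"x":0,"y":0,"z":0,"roll":0},{"hand":-0.2,"x":0,"y":0,"z":0,"roll":0},{"hand":-0.2,"x":0,"y":0,"z":0,"roll":0},{"hand":-0.2,"x":0,"y":0,"z":0,"roll":0}]}}

```text
time: 16.45
tool_pos: [0.5482, 0.1683, 0.1246]
tcp_rot: [-2.297, -2.143, -0.0]
wrist_force: [-0.4, -0.4, -0.8]
width: 0.6
grip_force: 0.0
```

>>> {"op": "servo_tool", "data": {"targets": [{"hand":-0.2,"x":0,"y":0,"z":-0.06,"roll":0},{"hand":-0.2,"x":0,"y":0,"z":-0.12,"roll":0},{"hand":-0.2,"x":0,"y":0,"z":-0.18,"roll":0},{"hand":-0.2,"x":0,"y":0,"z":-0.24,"roll":0},{"hand":-0.2,"x":0,"y":0,"z":-0.28,"roll":0},{"hand":-0.2,"x":0,"y":0,"z":-0.28,"roll":0},{"hand":-0.2,"x":0,"y":0,"z":-0.28,"roll":0}]}}

```text
time: 17.03
tool_pos: [0.5492, 0.1685, 0.2665]
tcp_rot: [2.296, 2.142, 0.005]
wrist_force: [-0.6, -0.1, 0.3]
width: 0.601
grip_force: 0.0
```

Run:
```python
from h import *
st=stat();a=read_camera('wrist');save(a,'w7.png');C=cam('wrist',st);print('phi',phi(st))
g=cv2.cvtColor(a,cv2.COLOR_RGB2GRAY);l=cv2.createLineSegmentDetector().detect(g)[0][:,0]
P=np.array([proj(C,[*(np.array([.5478,.166])+s*.025*np.array([.075,.997])+r*.005*np.array([-.997,.075])),.1485]) for s,r in((1,1),(1,-1),(-1,-1),(-1,1))]);print('fin pred',np.round(P).tolist())
for s in l:
    L=np.hypot(*(s[2:]-s[:2]))
    if L<25: continue
    for z in (.1485,.116,.03):
        p,q=onz(C,s[0],s[1],z),onz(C,s[2],s[3],z);yw=np.degrees(np.arctan2(*(q-p)[1::-1]))%180
        m=(p+q)/2
        if 70<yw<101 and abs(m[0]-.5478)<.06 and -.05<m[1]<.2: print(z,np.round(s).astype(int).tolist(),np.round(m[:2],3),round(yw,1))
```

```text
[0.54924228 0.16853408 0.26649046] 0.0 0.6005029100727638 [-0.58104265 -0.0743609   0.28641903] [-0.00191971  0.03147043 -0.02845889]
station 0.05280175445551314 -0.0015877400134402717 90.30944183235442 t 17.0333
phi 86.00944183235443
fin pred [[304.0, 169.0], [317.0, 169.0], [316.0, 229.0], [304.0, 229.0]]
0.1485 [289, 216, 290, 273] [0.527 0.128] 85.8
0.116 [289, 216, 290, 273] [0.524 0.115] 85.8
0.03 [289, 216, 290, 273] [0.515 0.078] 85.8
0.1485 [331, 273, 332, 216] [0.562 0.126] 85.8
0.116 [331, 273, 332, 216] [0.563 0.112] 85.8
0.03 [331, 273, 332, 216] [0.566 0.074] 85.8
0.1485 [256, 249, 258, 288] [0.498 0.109] 85.6
0.116 [256, 249, 258, 288] [0.491 0.092] 85.6
0.1485 [370, 289, 371, 251] [0.594 0.1  ] 86.3
0.116 [370, 289, 371, 251] [0.599 0.083] 86.3
0.1485 [316, 164, 316, 226] [0.553 0.169] 86.5
0.116 [316, 164, 316, 226] [0.552 0.16 ] 86.5
0.03 [316, 164, 316, 226] [0.552 0.137] 86.5
0.1485 [380, 367, 385, 340] [0.603 0.016] 79.4
0.1485 [304, 171, 305, 227] [0.543 0.167] 86.9
0.116 [304, 171, 305, 227] [0.542 0.158] 86.9
0.03 [304, 171, 305, 227] [0.538 0.134] 86.9
0.1485
[... 490 characters left out ...]
0.07] 85.9
0.1485 [341, 238, 338, 306] [0.568 0.1  ] 85.1
0.116 [341, 238, 338, 306] [0.569 0.083] 85.1
0.03 [341, 238, 338, 306] [0.574 0.037] 85.1
0.1485 [280, 218, 280, 267] [0.52  0.131] 84.7
0.116 [280, 218, 280, 267] [0.516 0.117] 84.7
0.03 [280, 218, 280, 267] [0.504 0.082] 84.7
0.1485 [355, 246, 352, 296] [0.579 0.101] 85.0
0.116 [355, 246, 352, 296] [0.582 0.083] 85.0
0.03 [355, 246, 352, 296] [0.591 0.038] 85.0
0.1485 [271, 292, 269, 208] [0.511 0.124] 84.9
0.116 [271, 292, 269, 208] [0.506 0.109] 84.9
0.03 [271, 292, 269, 208] [0.492 0.071] 84.9
0.1485 [314, 226, 314, 172] [0.551 0.166] 85.8
0.116 [314, 226, 314, 172] [0.55  0.157] 85.8
0.03 [314, 226, 314, 172] [0.549 0.133] 85.8
```

Fin yaw measures 86°±1 against a station yaw of 85.7°, and the chute edges are at about 85°. The gripper is clear, so I hand in.

```bash
python3 -c "
from h import *
print(ticket.finish_job())"
```

```text
the job is handed in; nothing more can be done
None
```

The job is handed in, with no verdict returned: the tray is against the stop, the catch was down behind it when last seen (before the head was turned), and the mouth is within about 1° of straight back along the bay.

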